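# Free the safety catch of a chest's sliding hatch

### The job

Slide the hatch on top of the tall wooden chest fully open. Inside is a child-safety catch: draw the hatch back by its knob until the sprung hook stops it, then reach down through the narrow gap, press the hook down and, keeping it down, push the hatch on to its stop. Be gentle with the hook: it bends if it is pressed with more than 15 N, or dragged against its catch with more than 25 N. Leave the things around the chest where they are.

Things in the scene. Friction and masses are not known exactly. Their poses are not given: they have to be found in the camera images.
- chest: Fixed wooden chest, 110 (x) x 260 (y) x 190 mm (z); origin: centre of its underside, on the table, y along its length, z up. In its top, flush: a fixed dark end board over y = +70 to +130 mm; a light wooden hatch, 86 x 110 x 8 mm, over y = -40 to +70 mm when shut, sliding towards -y. Side rails at |x| = 44 to 55 mm; the chest is hollow under the hatch.
- knob (a point): Round wooden knob on the hatch, moving with it: this point is on its upright axis, 26 mm above the hatch's top. Its head is 24 mm across, 20 to 32 mm above the hatch; its neck 15 to 20 mm thick.
- hatch_edge (a point): Middle of the hatch's +y edge, at its top face, 190 mm above the table; moves with the hatch. Under the hatch is fixed a steel hook: a flat arm 14 mm wide that runs from a pivot 50 mm behind (-y of) this edge out past it towards +y, to an upturned barb under the end board.
- board_edge (a point): Middle of the fixed end board's inner (-y) edge, at its top face, 190 mm above the table. A strike hangs just under it, on which the hook's barb catches when the hatch is 36 mm open: then a gap 36 mm long (chest y) and 88 mm wide (x) lies open between hatch and board, with the hook's arm across its middle.
- hook_spot (a point): Fixed point in the middle of that gap, 26 mm below the chest's top. Hatch at the catch, the arm's top lies within 10 mm above or below it: this level differs each time and is not measured; feel for it. The arm resists with 4 N at first touch, rising to 7 N; its barb is clear 5.5 to 7.5 mm lower; a hard stop comes 8 to 10 mm below first touch. Let go, it springs up. Pressed above 15 N it bends.
- hatch (a joint): Opening of the hatch, m: 0 shut, 0.036 stopped by the hook, 0.090 fully open at its end stop; starts shut. Grows as the hatch moves towards the chest's -y. It slides with about 2.5 N of friction and stays where it is left.
- glue_bottle: Bystander: standing white glue bottle with an orange cap, 47 mm across, 137 mm tall; origin at the centre of its underside. Loose.
- gem_jar: Bystander: standing clear jar of blue gems with a cork-coloured lid, 62 mm across, 90 mm tall; origin at the centre of its underside. Loose.
- pin_tin: Bystander: round blue tin with a pale lid, 70 mm across, 36 mm tall; origin at the centre of its underside. Loose.

How it is judged (in metres and radians):
On the way, in this order (a step that is already met when the one before it is completed fails the run):
1. the hatch is drawn back until the hook stops it (33 to 41 mm open) (value of joint hatch between 0.033 and 0.041 m), for 0.2 s.
2. the hook is freed and the hatch has passed it (over 50 mm open) (value of joint hatch above 0.05 m), for 0.1 s.
At the end, for the whole second after the job is handed in: The hatch is fully open (84 mm or more of its 90 mm) and at rest; the glue bottle, gem jar and tin still stand (within 0.3 rad of upright) where they were (within 30 mm) (value of joint hatch above 0.084 m and velocity of joint hatch between -0.01 and 0.01 m/s and angle between each of glue_bottle, gem_jar, pin_tin's own z axis and vertical below 0.3 rad); the robot touches nothing.
It fails at once if the hook is pressed with more than 15 N (contact force between hook and the fingers above 15 N).
It fails at once if the caught hook is dragged against its strike with more than 25 N (contact force between hook and strike above 25 N).
It fails at once if a bystander is moved by more than 30 mm (distance of any of glue_bottle, gem_jar, pin_tin from where it was at the start of the episode above 0.03 m).
It also fails if it takes over 42 s, if anything falls off the work surface, if the arm or the gripper's body presses on something with over 40 N, if the wrist force passes 120 N, or if a joint passes its speed limit or range.

### The arm

A 7-joint arm with a two-finger parallel gripper is mounted at the origin on the work surface; the furniture and walls round the work are solid. World frame = base frame: x ahead of the robot, y to its left, z up, the work surface at z = 0. Lengths are in mm, angles in rad, forces in N, time in s.
With the tool pointing down it reaches from about 425 to 875 mm from the base axis. Payload 4.7 kg.
Tool frame: the origin (TCP) lies on the centre line of the jaws, within the pads' length; the fingertips stand 14 mm ahead of it and the grasp point (between the pads) lies 5 mm behind it; z points along the fingers, y is the line along which they close (so a half turn about z gives the same grasp; the last joint's range is limited). The gripper opens to 85 mm and grips with 20 to 120 N. Pads are 22 mm wide; open, the fingers measure 114 mm over their backs; the gripper's body (76 mm by 85 mm) begins 54 mm behind the grasp point. The pads swing forward as they close: fully open they stand 13 mm farther back than shut.
Start: joints at [1.142, 0.321, -0.07, 1.45, 0.023, 1.371, -0.057], TCP at [278.49, -587.339, 245.349] pointing down, gripper open.
Joint ranges: [-2.86, 2.86], [-0.3, 2.09], [-1.38, 1.24], [0.06, 2.45], [-1.56, 4.7], [0.09, 2.05], [-2.69, 2.69]. Speed limits (rad/s): [2.57, 2.57, 3.14, 3.14, 3.14, 3.14, 3.14].

### API

Orientations are given as a unit quaternion [w, x, y, z].
In Python, from cell import status, optics, sign_off gives the robot as it stands.
- The arm moves only by the tool step_arm, never from a script. Its argument "steps" is a list of rows, each a list of 5 numbers: the opening, from 0 (shut) to 1 (fully open), then the shift along the world's x, y, z in cm, then the turn about the world's z in rad. A call has 1 to 10 rows; each row is the pose to reach, as a shift and turn from the pose commanded when the call began; what a row does not reach only later rows make up. A row lasts 1/12 s, in which the tool goes at most 41.7 mm and 7.16 degrees, less where a joint would pass 70% of its speed; a pose out of reach is approached as far as the arm can. A call with a gripper value outside its range is refused whole. The fingers move at their own pace and stop on an object; the grip force is fixed at half the most. Time passes only in rows, so rows that repeat a pose let the fingers close. It gives the time, the measured TCP pose, the force, the opening and the grip force at its end, in the units of the state.
- status.state(): the state, without advancing time (a new reading comes with each control period).
- optics.get_image(name): name is "scene" or "top" or "wrist"; returns (picture, depth): 480x640x3 uint8, red, green, blue; 480x640 float32, mm along the optical axis (not along the pixel's ray), 0 where there is no reading.
- optics.camera_info(name): a dict with "K" (3x3 intrinsics, pixels), "R" (3x3) and "t" (3): a world point X has camera coordinates R X + t. Camera axes: x right, y down, z forward; pixel columns grow to the right and rows downward; lengths in mm; the calibration is good to about 2 mm. A picture is of the moment at which its call begins: read the wrist's pose just before it. camera_info takes no time and is no camera call; for the wrist camera it gives the pose at the moment of the call.
- sign_off(): hands the job in; it is judged then, once.
The state is a dict: "clock": time; "joints": joint angles; "dq": joint speeds; "joint_efforts": joint torques, N m; "tcp_pos": TCP position; "orientation": TCP orientation; "ft_force": force on the tool from outside, world axes, zero at the start; "ft_torque": the same for the moment, N m; "opening": finger opening in mm; "grip_force": force on a finger pad.
Only numpy, scipy, OpenCV 4.12 (cv2) and the standard library are available. Lean on these libraries where they do the work, as an engineer would, in place of code of your own. Each camera call takes 0.05 s, during which the arm holds its last target. There are 200 camera calls.

## Working session

There is one attempt and no reset: what is moved stays moved. The work goes in short steps, Python scripts to look and compute and a tool call to move; the robot and the scene stay as the last step left them, time stands still between calls to the robot, and variables do not carry over. Pictures are saved under pics/ and viewed, at most 10 in all, crops included, and the job is handed in when it is done.

Besides the shell and the picture viewer there is one more tool, called after "Emit:" as name(argument=value, ...), one argument or row to a line, values as JSON. step_arm: Moves the arm, as the interface text tells. Its arguments: {"type":"object","properties":{"steps":{"type":"array","items":{"type":"array","items":{"type":"number"}}}},"required":["steps"]}

```bash
mkdir -p pics; cat > h.py <<'E'
import numpy as np, cv2
from cell import status, optics, sign_off
def ray(ci,u,v):
    K,R,t=[np.array(ci[k],float) for k in("K","R","t")]
    return -R.T@t, R.T@np.linalg.solve(K,[u,v,1])
def atz(ci,u,v,z):
    o,d=ray(ci,u,v); return o+d*(z-o[2])/d[2]
def dep(ci,u,v,D):
    o,d=ray(ci,u,v); return o+d*np.median(D[v-1:v+2,u-1:u+2])
def save(n,p): cv2.imwrite(n,cv2.cvtColor(p,cv2.COLOR_RGB2BGR))
E
python3 - <<'E'
from h import *
s=status.state();print(s)
for n in("scene","top"):
    p,D=optics.get_image(n);save(f"pics/{n}1.png",p);np.save(n+"D.npy",D)
    ci=optics.camera_info(n);print(n,ray(ci,320,240))
E
```

```text
{'clock': 0.0, 'joints': array([ 1.14210428,  0.32183337, -0.07004864,  1.45170187,  0.02260782,
        1.37079299, -0.05688615]), 'dq': array([ 4.20609955e-04,  9.72293505e-05,  3.14490331e-04, -6.24158610e-04,
        1.26363996e-03,  4.69032626e-04,  1.03990690e-03]), 'joint_efforts': array([-5.88514704e-04, -4.93584645e+01, -3.81914824e-01, -3.14334977e+01,
        1.32870339e-02,  1.13330936e-02, -4.57346076e-06]), 'tcp_pos': array([ 278.21209238, -586.87352569,  244.20297597]), 'orientation': array([-9.36093525e-04,  9.75590028e-01,  2.19597696e-01, -2.71480731e-04]), 'ft_force': array([-0.2487038 ,  0.10743742,  0.73260866]), 'ft_torque': array([ 0.01263604, -0.01632242,  0.0484539 ]), 'grip_force': 0.0, 'opening': 85.41391216747056}
scene (array([905.27753657, -64.04935312, 848.15750952]), array([-0.5879975 , -0.0710857 , -0.80595931]))
top (array([ 238.57031464, -151.60095191,  974.84923505]), array([ 0.24930531, -0.00295148, -0.96870202]))
```

View pics/top1.png

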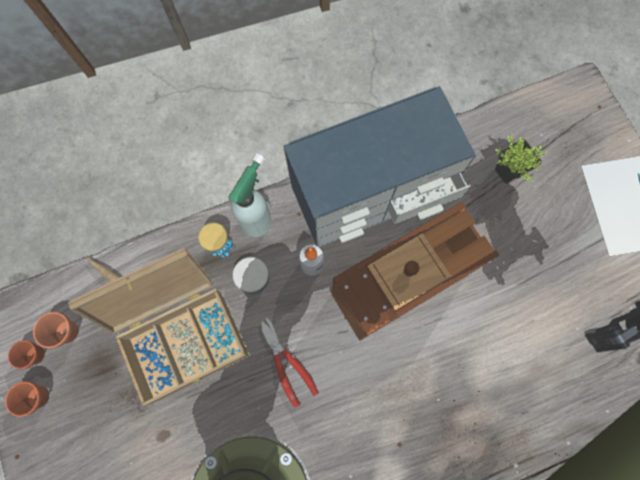

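View pics/scene1.png

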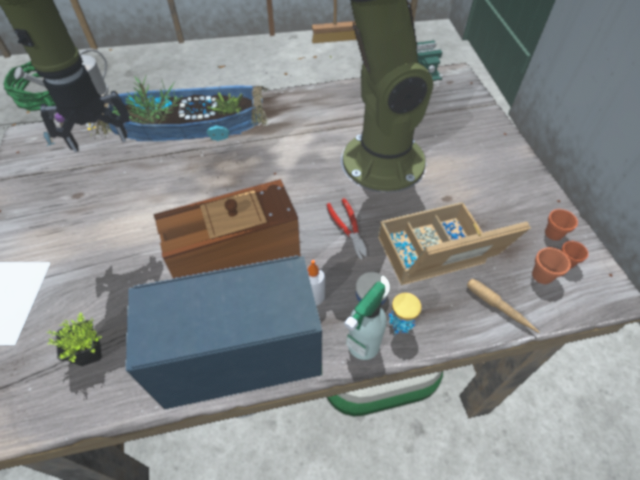

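The top view shows the knob at (411,268), the end board to its left, the open bay to its right, and a tall blue cabinet alongside. The scene view has the knob at (232,206).

```bash
python3 - <<'E'
from h import *
np.set_printoptions(precision=1,suppress=True)
ct,cs=optics.camera_info("top"),optics.camera_info("scene")
DT,DS=np.load("topD.npy"),np.load("sceneD.npy")
for n,u,v in[("knob",411,268),("hatch",395,280),("board",355,300),("cab",400,150),("cabcorner",455,150),("drawer",430,195),("bottlecap",311,254)]:print(n,dep(ct,u,v,DT))
for n,u,v in[("knob",232,206),("hatch",248,215),("board",280,205),("cab",220,310)]:print("s",n,dep(cs,u,v,DS))
o1,d1=ray(ct,411,267);o2,d2=ray(cs,232,204)
A=np.c_[d1,-d2];k=np.linalg.lstsq(A,o2-o1,rcond=None)[0];print("tri",o1+d1*k[0],o2+d2*k[1])
p,_=optics.get_image("top")
a=cv2.resize(p[200:350,315:515],(800,600),interpolation=cv2.INTER_CUBIC);save("pics/topcrop.png",a)
E
```

```text
knob [ 379.8 -295.9  220.9]
hatch [ 367.  -274.   189.1]
board [ 337.2 -206.2  189.3]
cab [ 589.7 -298.7  204. ]
cabcorner [ 584.6 -392.6  204.9]
drawer [ 551.5 -374.6   72.5]
bottlecap [ 433.  -136.7  120.9]
s knob [ 389.4 -291.2  220.9]
s hatch [ 382.5 -266.4  189.9]
s board [ 350.6 -209.6  190.3]
s cab [ 594.2 -263.9  204.9]
tri [ 382.  -296.6  217.8] [ 381.5 -293.7  217.2]
```

View pics/topcrop.png

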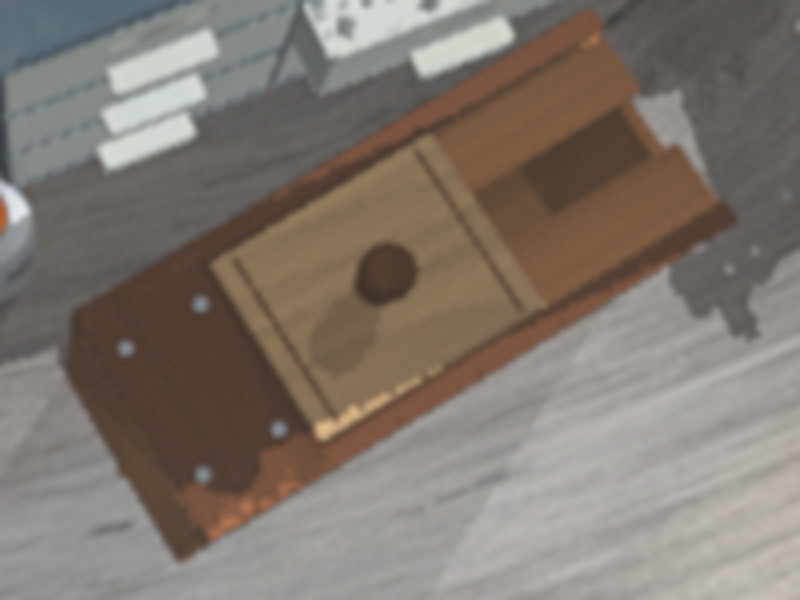

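The crop shows the hatch's +y edge from (213,262) to (318,440), the knob at (385,273), and the rails running up and to the right.

```bash
python3 - <<'E'
from h import *
np.set_printoptions(precision=1,suppress=True)
ct=optics.camera_info("top")
f=lambda u,v,z:atz(ct,315+(u+.5)/4-.5,200+(v+.5)/4-.5,z)
P={n:f(*a) for n,a in dict(hA=(213,262,190),hB=(318,440,190),hC=(432,135,190),hD=(545,305,190),r1=(75,315,190),r2=(600,10,190),s1=(185,558,190),s2=(735,215,190),k=(385,273,222)).items()}
for n in P:print(n,P[n])
for a,b in(("hA","hC"),("hB","hD"),("r1","r2"),("s1","s2"),("hA","hB")):
    d=P[b]-P[a];print(a,b,np.hypot(*d[:2]),np.degrees(np.arctan2(d[1],d[0])))
be=(P["hA"]+P["hB"])/2;d=P["k"]-be
print("board_edge",be,"to knob",np.hypot(*d[:2]),np.degrees(np.arctan2(d[1],d[0])))
print("centre",(P["r1"]+P["r2"]+P["s1"]+P["s2"])/4)
E
```

```text
hA [ 393.9 -231.1  190. ]
hB [ 318.5 -268.4  190. ]
hC [ 443.6 -326.5  190. ]
hD [ 369.3 -366.   190. ]
r1 [ 374.4 -172.9  190. ]
r2 [ 495.1 -403.1  190. ]
s1 [ 274.1 -211.6  190. ]
s2 [ 403.2 -448.8  190. ]
k [ 379.8 -295.5  222. ]
hA hC 107.6623680779407 -62.46075681617381
hB hD 110.01798946473109 -62.5094802482372
r1 r2 259.88327656269894 -62.339309056640644
s1 s2 270.04963281311234 -61.43441061464714
hA hB 84.11650428442968 -153.62905395845192
board_edge [ 356.2 -249.8  190. ] to knob 51.485859678814165 -62.684308287817366
centre [ 386.7 -309.1  190. ]
```

Emit:
step_arm(
  steps=[
    [0,0,0,3,0],
    [0,8.5,32.2,3,1.61],
    [0,8.5,32.2,3,1.61],
    [0,8.5,32.2,3,1.61],
    [0,8.5,32.2,3,1.61],
    [0,8.5,32.2,3,1.61],
    [0,8.5,32.2,3,1.61],
    [0,8.5,32.2,3,1.61],
    [0,8.5,32.2,3,1.61],
    [0,8.5,32.2,3,1.61],
  ],
)

```text
clock: 0.98
tcp_pos: [366.5, -256.8, 275.7]
orientation: [-0.0, 0.702, 0.712, 0.001]
ft_force: [0.6, -0.6, 0.8]
opening: 0.1
grip_force: 0.0
```

Emit:
step_arm(
  steps=[
    [0,0,0,0,0],
    [0,0,0,0,0],
  ],
)

```text
clock: 1.15
tcp_pos: [363.2, -265.6, 275.4]
orientation: [0.0, 0.709, 0.705, -0.0]
ft_force: [0.4, -0.3, -0.1]
opening: 0.0
grip_force: 0.0
```

Emit:
step_arm(
  steps=[
    [0,0,0,0,0.49],
    [0,0,0,0,0.49],
    [0,0,0,0,0.49],
    [0,0,0,0,0.49],
    [0,0,0,0,0.49],
    [0,0,0,0,0.49],
  ],
)

```text
clock: 1.65
tcp_pos: [362.9, -266.5, 275.0]
orientation: [-0.0, 0.519, 0.855, 0.0]
ft_force: [0.3, 0.7, 0.3]
opening: -0.2
grip_force: 0.0
```

```bash
python3 - <<'E'
from h import *
s=status.state();print(s["tcp_pos"],s["orientation"],s["joints"])
p,D=optics.get_image("wrist");save("pics/w1.png",p);np.save("w1D.npy",D)
ci=optics.camera_info("wrist");np.savez("w1.npz",**ci);print(ray(ci,320,240))
E
```

```text
[ 362.89653258 -266.48383405  275.01543349] [-3.22268947e-04  5.19014038e-01  8.54765638e-01  1.68315594e-04] [ 0.90663015 -0.11114311 -0.30471774  1.86085205 -0.03415375  1.38757064
  1.0893288 ]
(array([ 328.62601298, -199.32979673,  403.46300923]), array([ 0.12903604, -0.26222807, -0.9563612 ]))
```

View pics/w1.png

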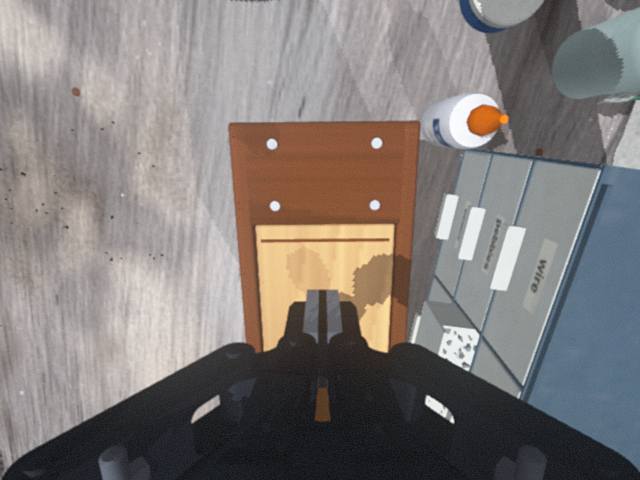

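The wrist view has the end board and the hatch's +y edge running from (257,226) to (394,224), with the closed fingertips over the hatch at (323,300).

```bash
python3 - <<'E'
from h import *
np.set_printoptions(precision=1,suppress=True)
ci=dict(np.load("w1.npz"));D=np.load("w1D.npy")
a,b=atz(ci,257,226,190),atz(ci,394,224,190);print(a,b,(a+b)/2,np.hypot(*(b-a)[:2]))
c,d=atz(ci,231,123,190),atz(ci,419,122,190);print(c,d,np.hypot(*(d-c)[:2]),np.degrees(np.arctan2(*((a+b-c-d)[:2][::-1]))),np.hypot(*((a+b-c-d)/2)[:2]))
print("depth hatch",dep(ci,325,232,D),"board",dep(ci,325,200,D))
E
```

```text
[ 319.  -267.8  190. ] [ 392.9 -227.8  190. ] [ 355.9 -247.8  190. ] 83.99310758117763
[ 281.1 -219.8  190. ] [ 374.9 -170.3  190. ] 106.07115227958509 -62.044625660361675 59.70612613835412
depth hatch [ 357.8 -251.9  189.7] board [ 348.5 -234.2  189.7]
```

Emit:
step_arm(
  steps=[
    [0,0.2,0.1,-3,0],
    [0,0.2,0.1,-5.5,0],
    [0,0.2,0.1,-6.4,0],
    [0,0.2,0.1,-6.4,0],
    [0,0.2,0.1,-6.4,0],
    [0,0.2,0.1,-6.4,0],
  ],
)

```text
clock: 2.2
tcp_pos: [366.2, -265.0, 212.8]
orientation: [0.001, 0.516, 0.856, -0.0]
ft_force: [0.2, 0.5, -0.1]
opening: -0.2
grip_force: 0.0
```

Emit:
step_arm(
  steps=[
    [0,0.19,-0.35,0,0],
    [0,0.37,-0.71,0,0],
    [0,0.56,-1.06,0,0],
    [0,0.75,-1.41,0,0],
    [0,0.93,-1.77,0,0],
    [0,1.12,-2.12,0,0],
    [0,1.31,-2.48,0,0],
    [0,1.49,-2.83,0,0],
    [0,1.49,-2.83,0,0],
    [0,1.49,-2.83,0,0],
  ],
)

```text
clock: 3.03
tcp_pos: [380.6, -293.3, 211.1]
orientation: [0.0, 0.516, 0.857, -0.0]
ft_force: [-1.2, 0.7, -0.6]
opening: 0.0
grip_force: 0.0
```

Emit:
step_arm(
  steps=[
    [0,0.09,-0.18,0,0],
    [0,0.19,-0.35,0,0],
    [0,0.28,-0.53,0,0],
    [0,0.37,-0.71,0,0],
    [0,0.47,-0.88,0,0],
  ],
)

```text
clock: 3.45
tcp_pos: [384.9, -301.5, 211.1]
orientation: [-0.0, 0.516, 0.857, 0.0]
ft_force: [-1.6, 1.5, 0.5]
opening: -0.1
grip_force: 1.3
```

```bash
python3 - <<'E'
from h import *
s=status.state();print(s["tcp_pos"],s["ft_force"])
p,D=optics.get_image("wrist");a=cv2.resize(p[80:330,200:440],(576,600));save("pics/w2.png",a)
np.savez("w2.npz",**optics.camera_info("wrist"));np.save("w2D.npy",D)
E
```

```text
[ 384.9193547  -301.45607038  211.14984196] [-1.64454474  1.52747389  0.53375921]
```

View pics/w2.png

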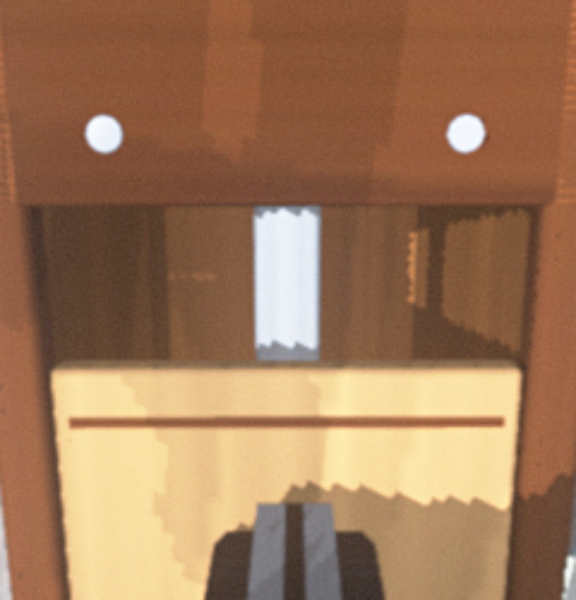

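The crop shows the hatch partly open, with the board edge at row 205, the hatch edge at row 362 and the steel arm in the gap at columns 254–320.

```bash
python3 - <<'E'
from h import *
np.set_printoptions(precision=1,suppress=True)
ci=dict(np.load("w2.npz"));D=np.load("w2D.npy")
g=lambda u,v:(200+u/2.4,80+v/2.4)
a,b=atz(ci,*g(285,205),190),atz(ci,*g(285,364),190);print(a,b,np.hypot(*(b-a)[:2]))
for v in(225,260,300,335):
    u,w=map(round,g(287,v));print(dep(ci,u,w,D))
print(dep(ci,*map(round,g(287,190)),D),dep(ci,*map(round,g(287,395)),D))
l,r=g(254,280),g(320,280)
o,d1=ray(ci,*l);_,d2=ray(ci,*r)
E
```

```text
[ 355.4 -248.   190. ] [ 368.5 -272.9  190. ] 28.125949940153447
[ 359.1 -254.4  156.7]
[ 362.4 -260.6  156.8]
[ 366.4 -268.3  157.2]
[ 370.1 -275.3  157.2]
[ 354.7 -245.5  189.8] [ 371.8 -278.1  189.6]
```

Emit:
step_arm(
  steps=[
    [0,0.07,-0.13,0,0],
    [0,0.14,-0.27,0,0],
    [0,0.21,-0.4,0,0],
    [0,0.28,-0.53,0,0],
    [0,0.31,-0.58,0,0],
    [0,0.33,-0.62,0,0],
    [0,0.33,-0.62,0,0],
  ],
)

```text
clock: 4.08
tcp_pos: [388.3, -307.7, 211.2]
orientation: [-0.0, 0.516, 0.857, -0.0]
ft_force: [-1.0, 1.8, -0.4]
opening: 0.2
grip_force: 1.0
```

Emit:
step_arm(
  steps=[
    [0,0.02,-0.04,0,0],
    [0,0.04,-0.07,0,0],
    [0,0.04,-0.07,0,0],
  ],
)

```text
clock: 4.33
tcp_pos: [388.5, -308.1, 211.2]
orientation: [-0.0, 0.516, 0.857, 0.0]
ft_force: [-2.9, 1.7, -0.6]
opening: -0.1
grip_force: 1.7
```

Emit:
step_arm(
  steps=[
    [0,0.02,-0.04,0,0],
    [0,0.04,-0.07,0,0],
    [0,0.04,-0.07,0,0],
  ],
)

```text
clock: 4.58
tcp_pos: [388.6, -308.3, 211.2]
orientation: [-0.001, 0.516, 0.857, 0.0]
ft_force: [-4.5, 4.5, 0.7]
opening: 0.2
grip_force: 2.9
```

Emit:
step_arm(
  steps=[
    [0,-0.5,0.9,0.3,0],
    [0,-1.5,2.7,0.3,0],
    [0,-2.47,4.4,0.3,0],
    [0,-2.47,4.4,0.3,0],
    [0,-2.47,4.4,0.3,0],
    [0,-2.47,4.4,0.3,0],
  ],
)

```text
clock: 5.08
tcp_pos: [365.2, -265.9, 215.2]
orientation: [0.002, 0.516, 0.857, -0.0]
ft_force: [-0.2, -1.2, 0.1]
opening: 0.1
grip_force: 0.0
```

```bash
python3 - <<'E'
from h import *
s=status.state();print(s["tcp_pos"],s["ft_force"])
p,D=optics.get_image("wrist");a=cv2.resize(p[80:330,200:440],(576,600));save("pics/w3.png",a)
np.savez("w3.npz",**optics.camera_info("wrist"));np.save("w3D.npy",D)
E
```

```text
[ 365.17836777 -265.89218889  215.24674364] [-0.21736918 -1.2218707   0.10255838]
```

View pics/w3.png

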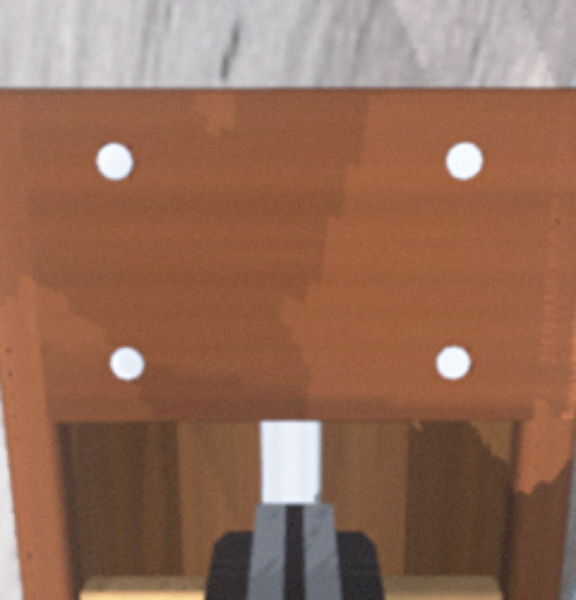

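The fingers stand over the gap: the board edge is at row 420, the hatch edge at row 577, and the arm sits in line with the fingertips at column 290.

```bash
python3 - <<'E'
from h import *
np.set_printoptions(precision=1,suppress=True)
ci=dict(np.load("w3.npz"));D=np.load("w3D.npy")
g=lambda u,v:(200+u/2.4,80+v/2.4)
L,R=atz(ci,*g(110,422),190),atz(ci,*g(480,422),190)
l,r=atz(ci,*g(110,577),190),atz(ci,*g(480,577),190)
e=np.array([.467,-.884]);t=status.state()["tcp_pos"][:2]
print((L+R)/2,(l+r)/2,[(p[:2]-((L+R)/2)[:2])@e for p in(l,r)],"tcp from board",(t-((L+R)/2)[:2])@e)
print(dep(ci,*map(round,g(291,460)),D))
E
```

```text
[ 355.9 -247.2  190. ] [ 371.3 -276.2  190. ] [np.float64(32.87042229703203), np.float64(32.80877862092645)] tcp from board 20.829218460410846
[ 365.2 -266.8  156.4]
```

Emit:
step_arm(
  steps=[
    [0,-0.05,0.1,-1,0],
    [0,-0.05,0.1,-2,0],
    [0,-0.05,0.1,-3,0],
    [0,-0.05,0.1,-3.5,0],
    [0,-0.05,0.1,-3.5,0],
    [0,-0.05,0.1,-3.5,0],
  ],
)

```text
clock: 5.63
tcp_pos: [363.7, -263.9, 178.6]
orientation: [-0.001, 0.516, 0.857, 0.0]
ft_force: [1.6, 0.2, 0.1]
opening: 0.2
grip_force: 0.0
```

Tip is at about 165. I'll feel downwards in small steps.

Emit:
step_arm(
  steps=[
    [0,0,0,-0.2,0],
    [0,0,0,-0.4,0],
    [0,0,0,-0.5,0],
    [0,0,0,-0.6,0],
    [0,0,0,-0.6,0],
  ],
)

```text
clock: 6.05
tcp_pos: [364.0, -264.0, 173.3]
orientation: [0.0, 0.516, 0.857, 0.0]
ft_force: [0.6, -0.3, 1.0]
opening: -0.4
grip_force: 0.0
```

Emit:
step_arm(
  steps=[
    [0,0,0,-0.1,0],
    [0,0,0,-0.1,0],
  ],
)

```text
clock: 6.22
tcp_pos: [364.0, -264.0, 172.3]
orientation: [0.0, 0.516, 0.857, 0.0]
ft_force: [0.0, 0.1, 0.9]
opening: -0.1
grip_force: 0.0
```

Emit:
step_arm(
  steps=[
    [0,0,0,-0.1,0],
    [0,0,0,-0.1,0],
  ],
)

```text
clock: 6.38
tcp_pos: [363.9, -264.0, 171.2]
orientation: [-0.0, 0.516, 0.857, 0.0]
ft_force: [-0.0, 0.8, -0.0]
opening: 0.0
grip_force: 0.0
```

Emit:
step_arm(
  steps=[
    [0,0,0,-0.1,0],
    [0,0,0,-0.1,0],
  ],
)

```text
clock: 6.55
tcp_pos: [364.1, -264.1, 170.7]
orientation: [0.0, 0.516, 0.857, -0.0]
ft_force: [-0.5, -0.2, 3.5]
opening: 0.2
grip_force: 1.5
```

Emit:
step_arm(
  steps=[
    [0,0,0,-0.1,0],
    [0,0,0,-0.1,0],
  ],
)

```text
clock: 6.72
tcp_pos: [364.1, -264.1, 170.1]
orientation: [0.0, 0.516, 0.857, -0.0]
ft_force: [-0.7, 1.2, 6.2]
opening: -0.1
grip_force: 2.7
```

Emit:
step_arm(
  steps=[
    [0,0,0,-0.1,0],
    [0,0,0,-0.1,0],
  ],
)

```text
clock: 6.88
tcp_pos: [364.2, -264.2, 169.3]
orientation: [0.0, 0.516, 0.857, -0.0]
ft_force: [-2.3, 2.2, 7.6]
opening: 0.3
grip_force: 3.3
```

Emit:
step_arm(
  steps=[
    [0,0,0,-0.1,0],
    [0,0,0,-0.2,0],
    [0,0,0,-0.2,0],
  ],
)

```text
clock: 7.13
tcp_pos: [364.4, -264.4, 167.4]
orientation: [0.001, 0.516, 0.857, -0.0]
ft_force: [-1.6, 1.8, 7.0]
opening: -0.0
grip_force: 3.6
```

Emit:
step_arm(
  steps=[
    [0,0,0,-0.1,0],
    [0,0,0,-0.2,0],
    [0,0,0,-0.2,0],
  ],
)

```text
clock: 7.38
tcp_pos: [364.5, -264.7, 165.4]
orientation: [0.001, 0.516, 0.857, -0.0]
ft_force: [-1.4, 0.6, 4.9]
opening: -0.1
grip_force: 3.0
```

Emit:
step_arm(
  steps=[
    [0,0,0,-0.1,0],
    [0,0,0,-0.15,0],
    [0,0,0,-0.15,0],
  ],
)

```text
clock: 7.63
tcp_pos: [364.6, -265.0, 163.9]
orientation: [0.001, 0.516, 0.857, -0.0]
ft_force: [0.2, -0.0, 6.1]
opening: 0.1
grip_force: 2.7
```

Emit:
step_arm(
  steps=[
    [0,0,0,-0.04,0],
    [0,0,0,-0.04,0],
  ],
)

```text
clock: 7.8
tcp_pos: [364.7, -265.0, 163.5]
orientation: [0.001, 0.516, 0.857, -0.0]
ft_force: [-0.6, -0.6, 6.2]
opening: 0.1
grip_force: 2.7
```

Emit:
step_arm(
  steps=[
    [0,0.05,-0.09,0,0],
    [0,0.09,-0.18,0,0],
    [0,0.14,-0.27,0,0],
  ],
)

```text
clock: 8.05
tcp_pos: [365.4, -266.6, 163.0]
orientation: [-0.0, 0.516, 0.857, 0.0]
ft_force: [-1.7, 1.0, 4.9]
opening: -0.0
grip_force: 2.7
```

Emit:
step_arm(
  steps=[
    [0,0.05,-0.09,0,0],
    [0,0.09,-0.18,0,0],
    [0,0.09,-0.18,0,0],
  ],
)

```text
clock: 8.3
tcp_pos: [366.4, -268.4, 163.0]
orientation: [0.0, 0.516, 0.857, 0.0]
ft_force: [-0.4, 0.7, 5.4]
opening: -0.1
grip_force: 2.7
```

Emit:
step_arm(
  steps=[
    [0,0.05,-0.09,0,0],
    [0,0.09,-0.18,0,0],
    [0,0.09,-0.18,0,0],
  ],
)

```text
clock: 8.55
tcp_pos: [367.4, -270.2, 163.0]
orientation: [0.0, 0.516, 0.857, 0.0]
ft_force: [-1.3, 1.8, 4.6]
opening: -0.2
grip_force: 2.7
```

Emit:
step_arm(
  steps=[
    [0,0.05,-0.09,0,0],
    [0,0.09,-0.18,0,0],
    [0,0.09,-0.18,0,0],
  ],
)

```text
clock: 8.8
tcp_pos: [368.3, -272.0, 163.0]
orientation: [0.0, 0.516, 0.857, 0.0]
ft_force: [-1.1, 1.6, 4.3]
opening: 0.1
grip_force: 2.7
```

Emit:
step_arm(
  steps=[
    [0,0.05,-0.09,0,0],
    [0,0.09,-0.18,0,0],
    [0,0.09,-0.18,0,0],
  ],
)

```text
clock: 9.05
tcp_pos: [369.2, -273.8, 163.0]
orientation: [0.0, 0.516, 0.857, 0.0]
ft_force: [-1.4, 1.4, 4.5]
opening: 0.0
grip_force: 2.7
```

Emit:
step_arm(
  steps=[
    [0,0.05,-0.09,0,0],
    [0,0.09,-0.18,0,0],
    [0,0.09,-0.18,0,0],
  ],
)

```text
clock: 9.3
tcp_pos: [370.2, -275.5, 163.0]
orientation: [0.0, 0.516, 0.857, 0.0]
ft_force: [-1.5, 1.9, 5.4]
opening: -0.1
grip_force: 2.7
```

Emit:
step_arm(
  steps=[
    [0,0.05,-0.09,0,0],
    [0,0.09,-0.18,0,0],
    [0,0.09,-0.18,0,0],
  ],
)

```text
clock: 9.55
tcp_pos: [371.1, -277.3, 163.0]
orientation: [0.0, 0.516, 0.857, 0.0]
ft_force: [-1.0, 1.7, 5.9]
opening: 0.0
grip_force: 2.7
```

```bash
python3 - <<'E'
from h import *
p,D=optics.get_image("wrist");a=cv2.resize(p[80:330,200:440],(576,600));save("pics/w4.png",a)
E
```

```text
(no output)
```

View pics/w4.png

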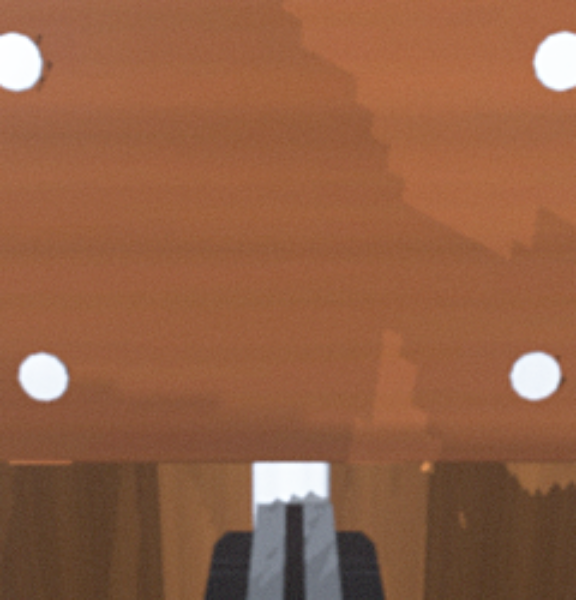

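The hatch edge has left the view ahead of the finger. With the finger about 44 mm past the board edge and the force steady, the hatch is riding on past the strike.

Emit:
step_arm(
  steps=[
    [0,0.09,-0.18,0,0],
    [0,0.19,-0.35,0,0],
    [0,0.28,-0.53,0,0],
    [0,0.37,-0.71,0,0],
    [0,0.47,-0.88,0,0],
    [0,0.56,-1.06,0,0],
    [0,0.65,-1.24,0,0],
    [0,0.75,-1.41,0,0],
    [0,0.84,-1.59,0,0],
    [0,0.93,-1.77,0,0],
  ],
)

```text
clock: 10.43
tcp_pos: [380.4, -294.8, 163.0]
orientation: [-0.0, 0.516, 0.857, 0.0]
ft_force: [-0.7, 2.2, 5.2]
opening: -0.1
grip_force: 2.7
```

Emit:
step_arm(
  steps=[
    [0,0.09,-0.18,0,0],
    [0,0.19,-0.35,0,0],
    [0,0.28,-0.53,0,0],
    [0,0.37,-0.71,0,0],
    [0,0.47,-0.88,0,0],
    [0,0.56,-1.06,0,0],
    [0,0.65,-1.24,0,0],
    [0,0.75,-1.41,0,0],
    [0,0.84,-1.59,0,0],
    [0,0.93,-1.77,0,0],
  ],
)

```text
clock: 11.27
tcp_pos: [389.8, -312.5, 163.0]
orientation: [0.0, 0.516, 0.857, 0.0]
ft_force: [-0.5, 2.1, 5.7]
opening: 0.1
grip_force: 2.7
```

Emit:
step_arm(
  steps=[
    [0,0.05,-0.09,0,0],
    [0,0.09,-0.18,0,0],
    [0,0.14,-0.27,0,0],
    [0,0.19,-0.35,0,0],
    [0,0.19,-0.35,0,0],
  ],
)

```text
clock: 11.68
tcp_pos: [391.0, -315.2, 162.3]
orientation: [-0.001, 0.516, 0.857, 0.001]
ft_force: [-2.2, 4.8, 4.8]
opening: -0.1
grip_force: 2.8
```

Emit:
step_arm(
  steps=[
    [0,0.05,-0.09,0,0],
    [0,0.07,-0.13,0,0],
    [0,0.07,-0.13,0,0],
  ],
)

```text
clock: 11.93
tcp_pos: [391.4, -315.9, 162.1]
orientation: [-0.002, 0.515, 0.857, 0.001]
ft_force: [-2.9, 5.6, 5.0]
opening: -0.0
grip_force: 2.9
```

Emit:
step_arm(
  steps=[
    [0,-0.19,0.35,0,0],
    [0,-0.28,0.53,0.3,0],
    [0,-0.28,0.53,1.5,0],
    [0,-0.28,0.53,4,0],
    [0,-0.28,0.53,7,0],
    [0,-0.28,0.53,10,0],
    [0,-1.5,3,10,0],
    [0,-1.5,3,10,0],
    [0,-1.5,3,10,0],
    [0,-1.5,3,10,0],
  ],
)

```text
clock: 12.77
tcp_pos: [376.7, -288.1, 262.2]
orientation: [-0.0, 0.516, 0.857, -0.0]
ft_force: [-0.0, 0.6, 0.2]
opening: -0.4
grip_force: 0.0
```

```bash
python3 - <<'E'
from h import *
s=status.state();print(s["tcp_pos"],s["ft_force"])
p,D=optics.get_image("scene");a=cv2.resize(p[160:320,130:350],(800,582));save("pics/s2.png",a)
np.save("s2D.npy",D)
E
```

```text
[ 376.66838874 -288.05263099  262.18935493] [-0.00085053  0.62712246  0.2408259 ]
```

View pics/s2.png

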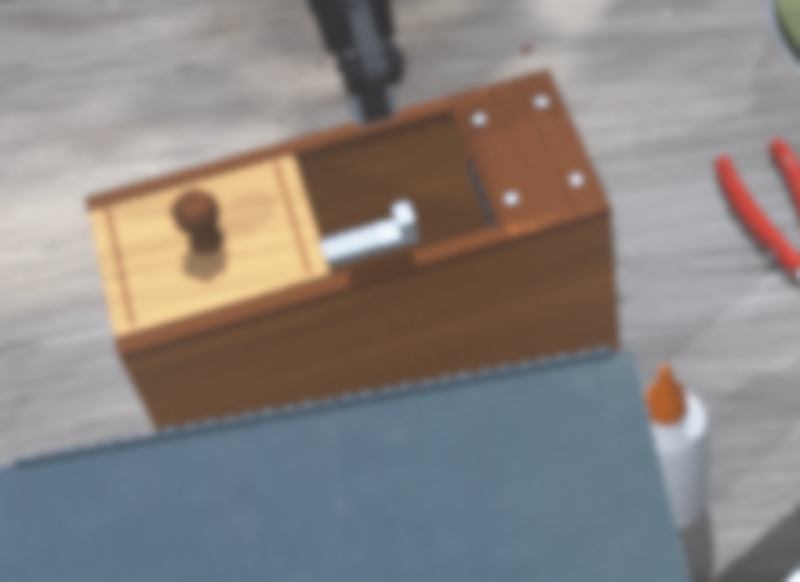

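The hatch's +y edge runs from (298,155) to (328,270), the board edge from (455,112) to (497,225), and the hook is free with its barb showing.

```bash
python3 - <<'E'
from h import *
cs=optics.camera_info("scene")
f=lambda u,v:atz(cs,130+u*220/800,160+v*160/582,190)
h=(f(298,155)+f(328,270))/2;b=(f(455,112)+f(497,225))/2;e0=f(90,200)/2+f(120,345)/2
print(h,b,np.hypot(*(h-b)[:2]),"far end",np.hypot(*(e0-b)[:2]))
E
```

```text
[ 397.14671568 -325.78917382  190.        ] [ 357.08827217 -246.63931928  190.        ] 88.70951678971817 far end 197.52713369555443
```

```bash
python3 -c "
from cell import sign_off
print(sign_off())"
```

```text
the job is handed in; nothing more can be done
None
```

I freed the hook and slid the hatch to its stop (about 89 mm open by the camera); the highest force I read was about 8 N, nothing near the chest was touched as far as I could tell, and the job is handed in, though the hand-in returned no verdict.

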